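# Fit the carrier cog on the tube rotator

## Robot

A 6-joint arm with a two-finger parallel gripper is mounted at the origin on the work surface. World frame = base frame: x ahead of the robot, y to its left, z up, the work surface at z = 0. Lengths are in m, angles in rad, forces in N, time in s.
With the tool pointing down it reaches from about 0.3 to 0.775 m from the base axis. Payload 14.6 kg.
Tool frame: the origin (TCP) lies at the centre of the arm's flange, where the gripper is bolted on; the fingertips stand 199 mm ahead of it and the grasp point (between the pads) lies ctrl.tcp_to_grasp ahead of it (ctrl.tcp_to_grasp is the distance from the TCP to the grasp point, in m); z points along the fingers, y is the line along which they close (so a half turn about z gives the same grasp; the last joint's range is limited). The gripper opens to 94 mm and grips with 3 to 60 N. Pads are 16 mm wide; open, the fingers measure 119 mm over their backs; the gripper's body (75 mm by 177 mm) begins 78 mm behind the grasp point.
Start: joints at [-1.174, 0.3, 1.521, -0, 1.321, -0.067], TCP at [0.246, -0.492, 0.405] pointing down, gripper open.
Joint ranges: [-3.03, 3.03], [-0.79, 2.21], [0.23, 2.52], [-1.04, 4.18], [0, 3.07], [-2.55, 2.55]. Speed limits (rad/s): [2.22, 2.22, 2.57, 3.14, 3.14, 3.14].

## Interface

Orientations are given as [roll, pitch, yaw] about the fixed x, y, z axes, in that order (R = Rz(yaw) Ry(pitch) Rx(roll)).
In Python, from station import ctrl gives the robot as it stands. The module is installed in compiled form; this text tells all that it offers.
- The arm moves only by the shell command python3 -m jog 'ROWS' [OPENING] [FORCE]. ROWS is JSON, a list of rows, each a list of 6 numbers: the shift along the tool's x, y, z in cm, then the turn, a rotation vector about the tool's x, y, z in rad. In form: [[tx, ty, tz, ax, ay, az], ...]. A call has 1 to 8 rows; each row is the pose to reach, as a shift and turn from the pose commanded when the call began, along the tool's axes at that moment; what a row does not reach only later rows make up. A row lasts 1/10 s, in which the tool goes at most 50 mm and 8.59 degrees, less where a joint would pass 70% of its speed; a pose out of reach is approached as far as the arm can. A call with a gripper value outside its range is refused whole. OPENING is the opening in per cent of the stroke, from 0 (shut) to 100 (fully open), set as the call begins (- or left out, the last holds). The fingers move at their own pace and stop on an object; FORCE is the grip in N (left out, the last holds). Time passes only in rows, so rows that repeat a pose let the fingers close. It gives the time, the measured TCP pose, the force, the opening and the grip force at its end, in the units of the state.
- ctrl.get_obs(): the state, without advancing time (a new reading comes with each control period).
- ctrl.camera(name): name is "scene" or "top"; returns a dict with "img" (420x560x3 uint8, blue, green, red), "intrinsics" (3x3 intrinsics, pixels), "k1" (the pictures are not rectified: a ray, as slopes to the right and down, at radius r is drawn at 1 + k1 r^2 times it, then the intrinsics apply), "R" (3x3) and "t" (3): a world point X has camera coordinates R X + t. Camera axes: x right, y down, z forward; pixel columns grow to the right and rows downward; lengths in m; the calibration is good to about 2 mm. A picture is of the moment at which its call begins. There is no depth.
- ctrl.hand_in(): hands the job in; it is judged then, once.
The state is a dict: "time_s": time; "qpos": joint angles; "joint_vel": joint speeds; "tau": joint torques, N m; "ee_pos": TCP position; "eef_rot": TCP orientation; "force": force on the tool from outside, world axes, zero at the start; "moment": the same for the moment, N m; "grip_width": finger opening in m; "grip_force": force on a finger pad.
Only numpy, scipy, OpenCV 4.12 (cv2) and the standard library are available. Lean on these libraries where they do the work, as an engineer would, in place of code of your own. Each camera call takes 0.05 s, during which the arm holds its last target. There are 200 camera calls.

## Task

Lift the blue carrier cog out of its moulded tray and slide it onto the leaning drive hub of the tube rotator, turned so that its wide master groove (yellow stripe) takes the hub's wide yellow key, until it sits fully home on the hub's flange. Let go of it there, and do not knock or push the other things on the bench.

Things in the scene. Friction and masses are not known exactly. Their poses are not given: they have to be found in the camera images.
- cog: Blue tube-carrier cog, 0.2-0.4 kg: flat toothed disc, 140 mm across the teeth, 12 mm thick, with a square collar 52 x 52 mm in its middle rising to 44 mm above the underside (grip the collar across either pair of flats, which face cog +-x and +-y). A splined bore runs right through the collar. Origin: on the bore axis at the underside; z up through the collar, x towards the master groove.
- cog_mark (a point): Point 30 mm from the cog's origin along cog +x; axes as the cog's. A yellow stripe on disc and collar marks this side, where the wide master groove is. The bore is 34 mm across, with four lengthwise grooves reaching 22 mm from the axis: master 15 mm wide at +x, three narrow ones 8 mm wide at +y, -x, -y.
- hub_seat (a point): Seat of the rotator's drive hub: centre of the top face of its dark flange (64 mm across), 150 mm above the table. z points out along the shaft, leaning 30 degrees from vertical to the rotator's front; x points to the master key. Shaft: 31 mm thick, tapering from 40 mm above the seat to a 22 mm thick tip at 50 mm. The hub is braked: it does not turn, but stands at a different turn each time.
- hub_mark (a point): Point 30 mm from hub_seat towards the master key (+x); axes as hub_seat. Meets cog_mark when the cog is home. The shaft's lowest 22 mm carries four splines reaching 20.5 mm from the axis: the yellow master key 11 mm wide at +x, narrow ones 4.5 mm wide at +y, -x, -y. The cog goes home at one turn only, with about 1.5 mm play all round (5 degrees of turn either way).
- rotator: Tube rotator, fixed to the bench: grey base 200 x 180 x 30 mm with a white sloping head 130 mm square, its face 22 mm below the hub's seat. Origin: centre of the underside; the seat's centre is 150 mm straight above it. Its front, to which the shaft leans, is its -x side, facing the robot within about 50 degrees.
- tray: Grey moulded storage tray, fixed to the bench: 200 x 200 mm, 24 mm tall, with a round cavity 152 mm across whose floor is 6 mm above the table. The cog lies flat in it at the start, collar up. Origin: centre of the underside. Tray and rotator may stand either way round, left or right.
- sample_jar: Bystander: amber jar with white lid, 80 mm across, 105 mm tall. Origin: centre of its underside.
- forceps: Bystander: steel forceps lying flat, 130 x 14 x 9 mm, along their x. Origin: centre of its underside.
- tip_box: Bystander: purple box with clear lid, 100 x 130 x 75 mm tall. Origin: centre of its underside.
- calculator: Bystander: black calculator, 130 x 75 x 16 mm. Origin: centre of its underside.
- weigh_dish: Bystander: low white round dish, 80 mm across, 22 mm tall. Origin: centre of its underside.
Not all that is in view belongs to the job. What is shaped like the cog but brown or white is not meant.

How it is judged:
On the way:
1. the cog has been lifted clear of the tray (50 mm or more above its place) (z of cog in the frame of tray above 0.056 m), for 0.1 s.
At the end, for the whole second after the job is handed in: The cog rests on the hub, fully home: its underside centre within 4 mm of the seat centre, its axis within 3.4 degrees of the shaft, its master-groove mark within 6 mm of the hub's key mark, at rest and released (distance between cog and hub_seat below 0.004 m and angle between the z axis of cog and the z axis of hub_seat, either way round below 0.06 rad and distance between cog_mark and hub_mark below 0.006 m and linear speed of cog below 0.01 m/s and angular speed of cog below 0.05 rad/s); the robot touches nothing.
It fails at once if a bystander (jar, forceps, tip box, calculator or dish) is shifted by more than 25 mm (distance of any of sample_jar, forceps, tip_box, calculator, weigh_dish from where it was at the start of the episode above 0.025 m).
It also fails if it takes over 51 s, if anything falls off the work surface, if the arm or the gripper's body presses on something with over 40 N, if the wrist force passes 120 N, or if a joint passes its speed limit or range.

## Working session

There is one attempt and no reset: what is moved stays moved. The work goes in short steps, Python scripts to look and compute and a shell command to move; the robot and the scene stay as the last step left them, time stands still between calls to the robot, and variables do not carry over. Pictures are saved under pics/ and viewed, at most 10 in all, crops included, and the job is handed in when it is done.

```bash
mkdir -p pics; python3 - <<'E'
from station import ctrl
import cv2,numpy as np
for n in("scene","top"):
    c=ctrl.camera(n); cv2.imwrite(f"pics/{n}0.png",c["img"]); print(n,c["intrinsics"],c["k1"],c["R"],c["t"])
o=ctrl.get_obs();print(o["ee_pos"],o["eef_rot"],o["grip_width"],ctrl.tcp_to_grasp,o["time_s"])
E
```

```text
scene [[513.08145656   0.         284.17695192]
 [  0.         513.08145656 213.64048438]
 [  0.           0.           1.        ]] -0.11336723846819881 [[ 0.86004875  0.51013544  0.00883008]
 [ 0.39923972 -0.6621095  -0.6342071 ]
 [-0.31768504  0.54897435 -0.77311279]] [-0.38370874 -0.14304823  2.13808163]
top [[399.29176735   0.         284.16672097]
 [  0.         399.29176735 207.59483325]
 [  0.           0.           1.        ]] -0.012670720367835965 [[ 0.006406   -0.99983731  0.01686176]
 [-0.99072299 -0.0086348  -0.13562223]
 [ 0.13574577 -0.01583654 -0.99061713]] [-0.09230328  0.47742921  1.43572497]
[ 0.24602355 -0.49187371  0.40416105] [-3.14058441e+00 -7.17230714e-05  4.63806339e-01] 0.09387405302794141 0.1804 0.1
```

View pics/scene0.png

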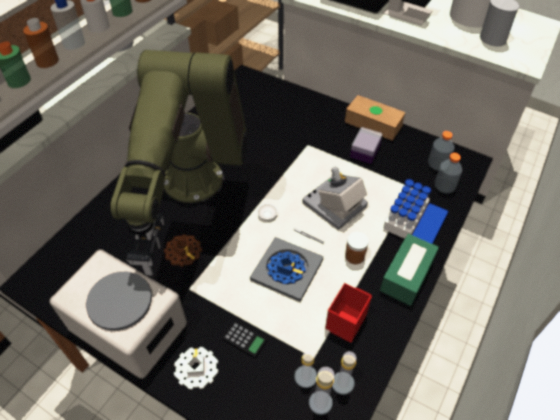

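View pics/top0.png

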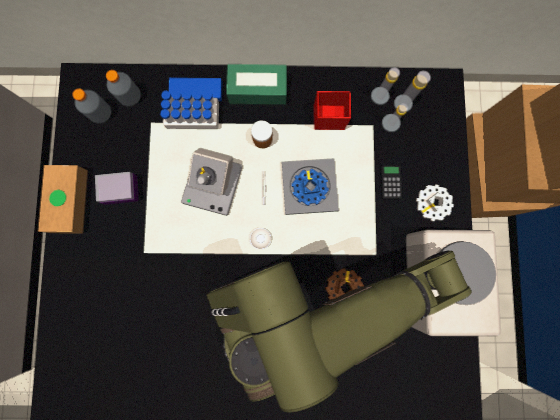

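The scene view shows the blue cog in the grey tray at (288,267) and the rotator at (338,195). In the top view the cog is at (309,185) and the rotator at (208,182).

There are three cog shapes in the top view: blue in the tray (309,185), brown (345,283) and white (435,203). The blue one in the tray fits the description. I'll confirm it in an enlarged crop.

```bash
python3 - <<'E'
import cv2,numpy as np
a=cv2.imread("pics/top0.png");b=cv2.imread("pics/scene0.png")
r=lambda im,x,y,w,h,s:cv2.resize(im[y:y+h,x:x+w],None,fx=s,fy=s,interpolation=cv2.INTER_CUBIC)
A=np.hstack([r(a,175,140,80,75,5),r(a,270,147,80,75,5)])
cv2.imwrite("pics/topcrop.png",A)
B=np.hstack([r(b,295,160,80,75,5),r(b,247,230,80,75,5)])
cv2.imwrite("pics/scenecrop.png",B)
E
```

```text
(no output)
```

View pics/topcrop.png

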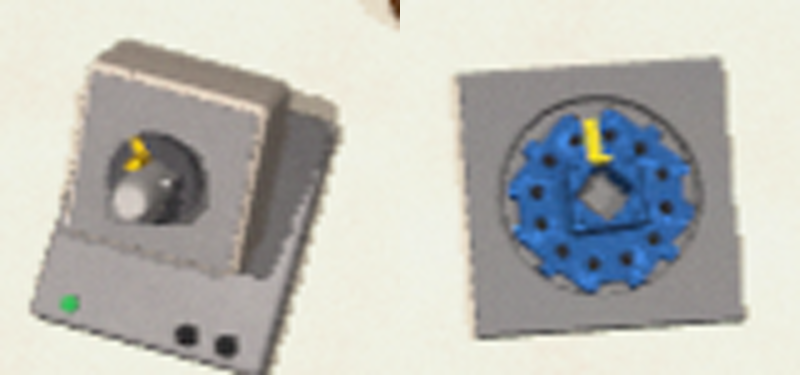

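View pics/scenecrop.png

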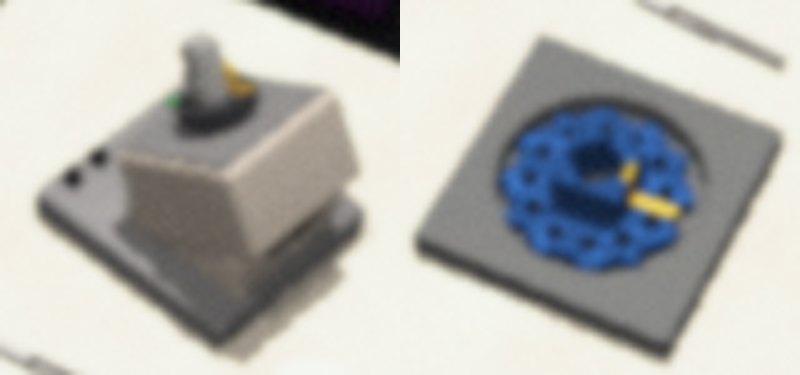

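The crops confirm that the blue cog in the tray is the one meant. Its yellow stripe points up, at (597,140) in the top crop. The hub's yellow key is at (138,150) in the top crop and (238,78) in the scene crop. Next I'll fit the poses.

```bash
cat >h.py <<'E'
from station import ctrl
import cv2,numpy as np
from scipy.optimize import least_squares
from scipy.spatial.transform import Rotation as Ro
def proj(c,X):
    p=np.atleast_2d(X)@c["R"].T+c["t"]; s=p[:,:2]/p[:,2:]
    s=s*(1+c["k1"]*(s**2).sum(1,keepdims=True)); K=c["intrinsics"]
    return s*[K[0,0],K[1,1]]+K[:2,2]
def hubR(yaw,phi): return (Ro.from_euler('z',yaw)*Ro.from_euler('y',-np.pi/6)*Ro.from_euler('z',phi)).as_matrix()
def yel(im):
    f=im.astype(float); return np.clip(np.minimum(f[...,1],f[...,2])-f[...,0]-25,0,None)
E
cat >fit.py <<'E'
from h import *
T=ctrl.camera("top");S=ctrl.camera("scene")
cv=lambda p,x,y,o=0:(np.array(p,float)-[o,0]+.5)/5-.5+[x,y]
tray_t=cv([[458,73],[722,57],[746,320],[476,338]],270,147,400)
tray_s=cv([[545,37],[782,133],[668,345],[420,240]],247,230,400)
q=np.array([[1,1],[1,-1],[-1,-1],[-1,1]])
def rz(a):return Ro.from_euler('z',a).as_matrix()
def ft(v):
    P=np.c_[q*.1,np.full(4,.024)]@rz(v[2]).T+[v[0],v[1],0]
    return np.r_[proj(T,P)-tray_t,proj(S,P[[0,1,2,3]])-tray_s]
s=least_squares(lambda v:ft(v).ravel(),[.65,-.15,0]);print("tray",s.x,np.round(ft(s.x),1).tolist())
# cog
def fc(v):
    C=np.c_[q*.026,np.full(4,.05)]@rz(v[2]).T+[v[0],v[1],0]
    return np.r_[proj(T,C)-ct,proj(S,C)-cs]
ct=cv([[568,167],[640,158],[650,225],[574,235]],270,147,400)
cs=cv([[596,135],[638,160],[614,200],[553,175]],247,230,400)
s2=least_squares(lambda v:fc(v).ravel(),s.x);print("cog",s2.x,np.round(fc(s2.x),1).tolist())
# rotator: head face corners + base top corners
ht=cv([[97,62],[268,105],[240,275],[67,233]],175,140); bt=cv([[32,310],[342,102]],175,140)
hs=cv([[335,95],[232,180],[120,153]],295,160); bs=cv([[38,198],[215,335]],295,160)
tt=cv([[130,205]],175,140); ts=cv([[200,45]],295,160)
def fr(v):
    R=hubR(v[2],0);o=np.array([v[0],v[1],.15])
    H=np.c_[q*.065,np.full(4,-.022)]@R.T+o
    B=np.c_[q*[.1,.09],np.full(4,.03)]@rz(v[2]).T+[v[0],v[1],0]
    tip=o+R[:,2]*.049
    return np.r_[proj(T,H)-ht,proj(T,B[[3,1]])-bt,proj(S,H[[1,2,3]])-hs,proj(S,B[[3,2]])-bs,proj(T,tip)-tt,proj(S,tip)-ts]
s3=least_squares(lambda v:fr(v).ravel(),[.65,.15,-.2],loss='soft_l1');print("rot",s3.x,np.round(fr(s3.x),1).tolist())
np.save("rot.npy",s3.x)
E
python3 fit.py
```

```text
tray [ 0.56598586 -0.18113202  0.81865257] [[-10.0, 24.5], [-26.3, -9.9], [7.9, -26.6], [25.6, 8.3], [29.7, 1.3], [-0.4, 26.0], [-32.6, -2.7], [2.8, -27.4]]
cog [ 0.56199725 -0.18645081  0.70390515] [[-2.2, 3.7], [-5.8, -3.4], [1.4, -6.1], [5.8, 0.8], [5.7, -1.1], [-0.1, 5.9], [-9.9, -0.1], [-0.0, -7.2]]
rot [ 0.57441897  0.1803745  -0.17930943] [[-3.1, -1.0], [0.1, -2.6], [1.5, -1.3], [-0.1, 0.3], [1.2, 1.5], [-2.0, 0.1], [-19.3, 17.3], [-23.9, -3.1], [19.0, -16.1], [27.0, -23.2], [-36.2, -25.9], [1.7, -1.9], [-0.8, 0.2]]
```

```bash
sed -i 's/^tray_s=.*/tray_s=cv([[782,133],[668,342],[420,240],[545,37]],247,230,400)/; s/^cs=.*/cs=cv([[638,163],[614,200],[553,175],[596,135]],247,230,400)/; s/^hs=.*/hs=cv([[335,95],[232,180],[120,153]],295,160); bs=cv([[215,333],[38,198]],295,160)/; s/H\[\[1,2,3\]\]/H[[0,1,2]]/; s/B\[\[3,2\]\])-bs/B[[1,2]])-bs/' fit.py; cat >>fit.py <<'E'
# yellow: key phi by rendering
x,y,w=s3.x
def pts(phi,box):
    (r0,r1),(w0,w1),(z0,z1)=box
    g=np.array([[a,b,c] for a in(r0,r1) for b in(w0,w1) for c in(z0,z1)])
    return g@hubR(w,phi).T+[x,y,.15]
for n,c,(u0,v0,u1,v1) in(("top",T,(193,160,215,190)),("scene",S,(325,160,355,190))):
    Y=yel(c["img"])[v0:v1,u0:u1]; vv,uu=np.mgrid[v0:v1,u0:u1]
    print(n,"yellow centroid",(Y*uu).sum()/Y.sum(),(Y*vv).sum()/Y.sum(),Y.sum(),"seat",proj(c,[x,y,.15]))
    for d in range(0,360,15):
        p=proj(c,pts(np.radians(d),((.0155,.0205),(-.0055,.0055),(0,.022)))); 
        print(d,np.round(p.mean(0),1),end=' ')
    print()
E
python3 fit.py
```

```text
tray [ 0.56511398 -0.18313708  0.07854008] [[-0.2, -0.4], [-0.2, -0.7], [-0.2, -0.9], [-0.0, -0.8], [0.4, -0.3], [-0.1, 0.8], [-1.7, -0.8], [-1.2, -0.7]]
cog [ 0.56209502 -0.18682165  0.05207473] [[0.5, -2.1], [0.2, -0.9], [-1.0, -0.4], [0.0, -1.8], [1.2, -2.2], [-0.7, 1.2], [-1.6, 0.4], [-3.3, -2.2]]
rot [ 0.5722061   0.18080218 -0.24719768] [[-1.6, -1.4], [1.0, -0.5], [0.2, 0.3], [-0.7, -0.5], [-0.3, 0.1], [-0.7, 2.6], [1.0, -1.1], [-0.9, 0.1], [-2.3, 1.0], [1.4, 0.7], [-1.3, -0.5], [1.0, -1.4], [-1.0, -0.3]]
top yellow centroid 201.9584969153113 170.68816601233877 1783.0 seat [[205.96774492 174.96137089]]
0 [205.8 170.9] 15 [204.5 170.8] 30 [203.1 170.9] 45 [202.  171.5] 60 [201.  172.3] 75 [200.3 173.3] 90 [199.9 174.6] 105 [199.9 175.9] 120 [200.2 177.2] 135 [200.8 178.4] 150 [201.8 179.5] 165 [202.9 180.3] 180 [204.2 180.8] 195 [205.6 181. ] 210 [206.9 180.8] 225 [208.1 180.3] 240 [209.  179.5] 255 [209.7 178.4] 270 [210.1 177.2] 285 [210.2 175.9] 300 [209.9 174.6] 315 [209.2 173.3] 330 [208.3 172.3] 345 [207.1 171.5] 
scene yellow centroid 341.514 175.326 500.0 seat [[337.51281427 179.45825144]]
0 [340.  177.5] 15 [340.7 176.8] 30 [341.1 176.2] 45 [341.2 175.6] 60 [341.  175.1] 75 [340.5 174.8] 90 [339.7 174.5] 105 [338.8 174.5] 120 [337.7 174.6] 135 [336.5 174.9] 150 [335.3 175.3] 165 [334.3 175.9] 180 [333.3 176.5] 195 [332.6 177.1] 210 [332.2 177.8] 225 [332.1 178.3] 240 [332.3 178.8] 255 [332.7 179.2] 270 [333.5 179.4] 285 [334.5 179.5] 300 [335.6 179.3] 315 [336.8 179.1] 330 [338.  178.6] 345 [339.  178.1]
```

```bash
cat >ren.py <<'E'
from h import *
from scipy.optimize import minimize
SS=6
a=np.linspace(0,2*np.pi,48,endpoint=False)
circ=lambda r,z:np.c_[r*np.cos(a),r*np.sin(a),np.full(48,z)]
box=lambda x,y,z:np.array([[i,j,k] for i in x for j in y for k in z])
def labels(c,shapes,roi,sig):
    u0,v0,u1,v1=roi; L=np.zeros(((v1-v0)*SS,(u1-u0)*SS),np.uint8)
    for k,P in shapes:
        p=((proj(c,P)-[u0,v0]+.5)*SS-.5)
        cv2.fillConvexPoly(L,cv2.convexHull(np.round(p*16).astype(np.int32)),int(k),shift=4)
    M=[]
    for k in np.unique(L):
        m=cv2.GaussianBlur((L==k).astype(np.float32),(0,0),sig*SS)
        M.append(cv2.resize(m,(u1-u0,v1-v0),interpolation=cv2.INTER_AREA).ravel())
    return np.array(M).T,L
def cost(c,shapes,roi,sig):
    M,L=labels(c,shapes,roi,sig); u0,v0,u1,v1=roi
    I=c["img"][v0:v1,u0:u1].reshape(-1,3).astype(float)
    X=np.linalg.lstsq(M,I,rcond=None)[0]; r=np.abs(M@X-I); return np.where(r<25,r*r/2,25*(r-12.5)).sum()/len(I)
def hub(x,y,yaw,phi,c):
    R=hubR(yaw,phi);o=np.array([x,y,.15]);t=lambda P:P@R.T+o
    R0=hubR(yaw,0);RZ=Ro.from_euler('z',yaw).as_matrix()
    s=[(1,box([-.1,.1],[-.09,.09],[0,.03])@RZ.T+[x,y,0]),
       (2,box([-.065,.065],[-.065,.065],[-.022,-.06])@R0.T+o),
       (3,box([-.065,.065],[-.065,.065],[-.022])@R0.T+o),
       (4,t(np.r_[circ(.032,0),circ(.032,-.01)]))]
    key=[(5,t(box([.012,.0205],[-.0055,.0055],[0,.022])))]
    sp=[(6,t(box([.012,.0205],[-.00225,.00225],[0,.022])@Ro.from_euler('z',k*90,degrees=True).as_matrix().T)) for k in(1,2,3)]
    sh=[(6,t(np.r_[circ(.0155,0),circ(.0155,.04)])),(6,t(np.r_[circ(.0155,.04),circ(.011,.05)])),(7,t(circ(.011,.05)))]
    near=(c["R"]@R[:,0])[2]<0
    return s+sp+(sh+key if near else key+sh)
def cog(x,y,z,yaw):
    R=Ro.from_euler('z',yaw).as_matrix();t=lambda P:P@R.T+[x,y,z]
    return [(5,t(np.r_[circ(.066,0),circ(.066,.012)])),(6,t(box([.042,.067],[-.004,.004],[.012]))),
      (7,t(box([-.026,.026],[-.026,.026],[.012,.044]))),(5,t(box([-.026,.026],[-.026,.026],[.044]))),(8,t(circ(.018,.044)))]
E
cat >fit2.py <<'E'
from ren import *
T=ctrl.camera("top");S=ctrl.camera("scene");r=np.load("rot.npy")
rt=(178,142,248,216);rs=(300,162,372,232)
for cams in("TS","T","S"):
    def f(v):
        e=0
        if "T" in cams:e+=cost(T,hub(*v,T),rt,.5)
        if "S" in cams:e+=cost(S,hub(*v,S),rs,.8)
        return e
    best=min((minimize(f,[*r,p],method="Nelder-Mead",options=dict(initial_simplex=np.array([[*r,p]]+[np.r_[r,p]+d for d in np.diag([.004,.004,.05,.2])]),xatol=1e-4,maxiter=250)) for p in(.5,1.)),key=lambda q:q.fun)
    print(cams,best.x,best.fun)
    if cams=="TS":
        v=best.x;np.save("hub.npy",v)
        for p in np.arange(0,105,7.5):print(p,round(f([*v[:3],np.radians(p)]),1),end='; ')
        print()
        sc=lambda c,roi:np.hstack([cv2.resize(c["img"][roi[1]:roi[3],roi[0]:roi[2]],None,fx=5,fy=5),cv2.applyColorMap(cv2.resize(labels(c,hub(*v,c),roi,.5)[1]*30,((roi[2]-roi[0])*5,(roi[3]-roi[1])*5),interpolation=0),cv2.COLORMAP_JET)])
        A,B=sc(T,rt),sc(S,rs);h=min(A.shape[0],B.shape[0])
        I=np.zeros((A.shape[0]+B.shape[0],max(A.shape[1],B.shape[1]),3),np.uint8);I[:A.shape[0],:A.shape[1]]=A;I[A.shape[0]:,:B.shape[1]]=B
        cv2.imwrite("pics/hubfit.png",cv2.resize(I,None,fx=.8,fy=.8))
# tray+cog
kt=(272,148,348,222);ks=(248,232,328,306)
def sh(v):
    RZ=Ro.from_euler('z',v[5]).as_matrix();o=[v[3],v[4],0]
    return [(1,box([-.1,.1],[-.1,.1],[0,.024])@RZ.T+o),(2,box([-.1,.1],[-.1,.1],[.024])@RZ.T+o),(3,circ(.076,.024)+o)]+cog(v[0],v[1],.006,v[2])
g=lambda v:cost(T,sh(v),kt,.5)+cost(S,sh(v),ks,.8)
v0=np.array([.565,-.183,.07,.565,-.183,.0785])
b=minimize(g,v0,method="Nelder-Mead",options=dict(initial_simplex=np.vstack([v0,v0+np.diag([.004,.004,.08,.003,.003,.03])]),maxiter=500,xatol=1e-4))
print("cog,tray",b.x,b.fun,g(v0));np.save("cog.npy",b.x)
E
python3 fit2.py
```

```text
TS [ 0.57481483  0.18017012 -0.25577143  1.05466077] 1585.2020315185418
0.0 1596.5; 7.5 1593.5; 15.0 1591.8; 22.5 1590.0; 30.0 1588.4; 37.5 1587.3; 45.0 1586.3; 52.5 1585.3; 60.0 1586.0; 67.5 1588.0; 75.0 1590.1; 82.5 1591.0; 90.0 1592.1; 97.5 1591.4; 
T [ 0.57123802  0.18047467 -0.26506762  0.8646051 ] 593.9253923819599
S [ 0.57616212  0.18196508 -0.25539296  0.50681153] 953.6537838160301
cog,tray [ 0.56109078 -0.18419972  0.14958572  0.56435391 -0.18281834  0.0745706 ] 387.06376861093986 436.40668383748607
```

View pics/hubfit.png

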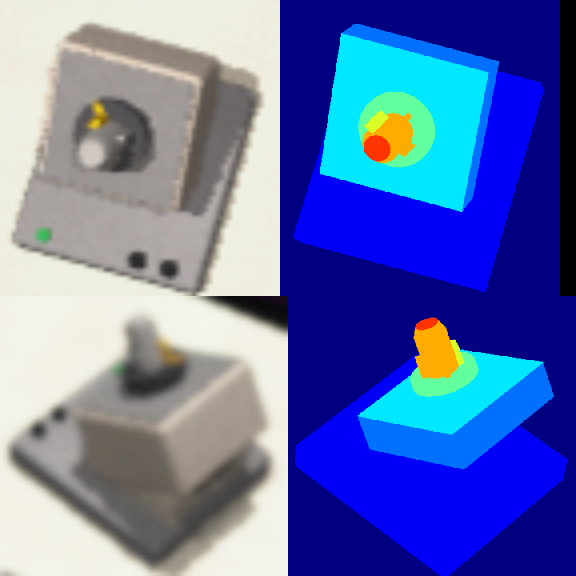

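The fit overlay lines up well with the head and hub. In the top image the true key sits slightly more upright than the fitted one (98,110 at that scale). I'll refine the head depth and blur, and fit the key turn from yellow only.

```bash
sed -i 's/\[-.022,-.06\]/[-.022,-.082]/' ren.py; cat >fit3.py <<'E'
from ren import *
T=ctrl.camera("top");S=ctrl.camera("scene");r=np.load("hub.npy")
rt=(178,142,248,216);rs=(297,162,372,235)
def nm(f,v,d,n=300): 
    v=np.array(v,float);return minimize(f,v,method="Nelder-Mead",options=dict(initial_simplex=np.vstack([v,v+np.diag(d)]),maxiter=n,xatol=1e-4))
f=lambda v:cost(T,hub(*v,T),rt,.5)+cost(S,hub(*v,S),rs,1.2)
b=nm(f,[*r[:3],.7],[.004,.004,.05,.2]);print(b.x,b.fun);v=b.x
for n,c,roi,sg in(("T",T,rt,.5),("S",S,rs,1.2)):
    b1=nm(lambda p:cost(c,hub(*p,c),roi,sg),v,[.004,.004,.03,.2]);print(n,b1.x,b1.fun)
# yellow-only
ht=(192,160,216,190);hs=(322,160,358,192)
def ycost(c,roi,sg,p,stripe,du=(0,0)):
    L=hub(v[0]+du[0],v[1]+du[1],v[2],p,c)
    if stripe:
        R=hubR(v[2],p);L.insert(4,(5,box([.012,.03],[-.003,.003],[0])@R.T+[v[0]+du[0],v[1]+du[1],.15]))
    _,l=labels(c,L,roi,sg);m=cv2.resize(cv2.GaussianBlur((l==5).astype(np.float32),(0,0),sg*SS),(roi[2]-roi[0],roi[3]-roi[1]),interpolation=cv2.INTER_AREA).ravel()
    Y=yel(c["img"])[roi[1]:roi[3],roi[0]:roi[2]].ravel(); k=m@Y/(m@m); return ((Y-k*m)**2).sum()/(Y**2).sum()
for st in(0,1):
  for n,c,roi,sg in(("T",T,ht,.5),("S",S,hs,1.2)):
    print(st,n,[(d,round(ycost(c,roi,sg,np.radians(d),st),2)) for d in range(10,85,6)])
print(yel(T["img"])[166:176,197:208].astype(int))
print(np.round(proj(T,[[v[0],v[1],.15]]),2))
np.save("hub.npy",v)
E
python3 fit3.py
```

```text
[ 0.57182218  0.18099631 -0.25823934  0.93507203] 1437.655488014231
T [ 0.56997795  0.18106146 -0.26464964  0.99357813] 494.86951815622507
S [ 0.5757989   0.1809072  -0.25944713  0.95255212] 852.8437439711473
0 T [(10, np.float64(0.94)), (16, np.float64(0.88)), (22, np.float64(0.79)), (28, np.float64(0.69)), (34, np.float64(0.6)), (40, np.float64(0.53)), (46, np.float64(0.5)), (52, np.float64(0.5)), (58, np.float64(0.57)), (64, np.float64(0.65)), (70, np.float64(0.73)), (76, np.float64(0.8)), (82, np.float64(0.86))]
0 S [(10, np.float64(0.77)), (16, np.float64(0.68)), (22, np.float64(0.6)), (28, np.float64(0.53)), (34, np.float64(0.45)), (40, np.float64(0.4)), (46, np.float64(0.37)), (52, np.float64(0.34)), (58, np.float64(0.36)), (64, np.float64(0.2)), (70, np.float64(0.21)), (76, np.float64(0.23)), (82, np.float64(0.24))]
1 T [(10, np.float64(0.95)), (16, np.float64(0.9)), (22, np.float64(0.82)), (28, np.float64(0.68)), (34, np.float64(0.48)), (40, np.float64(0.28)), (46, np.float64(0.29)), (52, np.float64(0.44)), (58, np.float64(0.6)), (64, np.float64(0.7)), (70, np.float64(0.76))
[... 152 characters left out ...]
4, np.float64(0.44)), (40, np.float64(0.38)), (46, np.float64(0.33)), (52, np.float64(0.3)), (58, np.float64(0.32)), (64, np.float64(0.18)), (70, np.float64(0.19)), (76, np.float64(0.2)), (82, np.float64(0.21))]
[[  0   0   0   0   0   0   0   0   0   0   0]
 [  0   0   0   0  16  33   0   0   0   0   0]
 [  0   0   0   0  55 124  35   0   0   0   0]
 [  0   0   0   0  36 161 101   0   0   0   0]
 [  0   0   0   0   5  82  98  40   0   0   0]
 [  0   0   0   0  33  81  76  40   0   0   0]
 [  0   0   0  46 127 135  64  24   0   0   0]
 [  0   0   0  89 144 102  16   0   0   0   0]
 [  0   0   0   0   0   0   0   0   0   0   0]
 [  0   0   0   0   0   0   0   0   0   0   0]]
[[205.91 175.07]]
```

```bash
sed -i 's/box(\[.012,.0205\],\[-.0055/box([.0152,.0205],[-.0055/' ren.py; sed -i '/^# yellow-only/,$d' fit3.py; cat >>fit3.py <<'E'
def ym(c,roi,sg,q):
    x,y,p,w,r1=q
    L=hub(x,y,v[2],p,c);R=hubR(v[2],p);L.insert(4,(5,box([.012,r1],[-w,w],[0])@R.T+[x,y,.15]))
    _,l=labels(c,L,roi,sg);m=cv2.resize(cv2.GaussianBlur((l==5).astype(np.float32),(0,0),sg*SS),(roi[2]-roi[0],roi[3]-roi[1]),interpolation=cv2.INTER_AREA).ravel()
    Y=yel(c["img"])[roi[1]:roi[3],roi[0]:roi[2]].ravel(); k=m@Y/(m@m+1e-9); return ((Y-k*m)**2).sum()/(Y**2).sum()
ht=(192,160,216,190);hs=(322,160,358,192)
pr=lambda q:((q[0]-v[0])/.003)**2*.02+((q[1]-v[1])/.003)**2*.02+((q[3]-.003)/.002)**2*.02+((q[4]-.03)/.002)**2*.02
for sT,sS in((.4,1.),(.6,1.3)):
  for w in((1,0),(0,1),(1,1)):
    for p0 in(.6,1.1):
      b=nm(lambda q:w[0]*ym(T,ht,sT,q)+w[1]*ym(S,hs,sS,q)+pr(q),[v[0],v[1],p0,.003,.03],[.002,.002,.2,.001,.002]);print(w,np.round(b.x,4),np.degrees(b.x[2]),b.fun)
E
python3 fit3.py
```

```text
[ 0.57153893  0.18094251 -0.26503571  0.81412382] 1435.488486080647
T [ 0.56997473  0.18094265 -0.26258238  0.86891893] 494.4114067394441
S [ 0.57600402  0.18115204 -0.25288156  0.66361019] 853.9436888221766
(1, 0) [0.5709 0.1814 0.7081 0.0034 0.0297] 40.56993232025209 0.12815482997565514
(1, 0) [0.5709 0.1811 0.7292 0.0032 0.0304] 41.781586500370445 0.1263896334900437
(0, 1) [0.5718 0.1819 0.9317 0.0025 0.0296] 53.3815647948123 0.11689165646934786
(0, 1) [0.5716 0.1808 1.0999 0.003  0.0299] 63.019689306993136 0.10465395944324805
(1, 1) [0.5708 0.182  0.7052 0.0035 0.0296] 40.402569006161606 0.311992436264064
(1, 1) [0.5709 0.1821 0.7012 0.0032 0.0301] 40.174381494193 0.31617209054352186
(1, 0) [0.5709 0.1817 0.7134 0.0033 0.0303] 40.87206810386598 0.15733803554389977
(1, 0) [0.5713 0.1805 0.7547 0.0035 0.0305] 43.24335410735598 0.15723861675906856
(0, 1) [0.5717 0.1819 0.9638 0.0024 0.0298] 55.219004835785796 0.20445665604288762
(0, 1) [0.5716 0.1809 1.0931 0.003  0.03  ] 62.63218336773356 0.19319477107313682
(1, 1) [0.5709 0.1818 0.7185 0.0029 0.03  ] 41.16924342629557 0.41275000475083296
(1, 1) [0.571  0.1821 0.7052 0.0029 0.0297] 40.40692328435122 0.4100449192953865
```

```bash
cat >go.py <<'E'
from h import *
def to(R,p,tag=""):
    o=ctrl.get_obs(); R0=Ro.from_euler('xyz',o["eef_rot"])
    d=R0.inv().apply(np.array(p)-o["ee_pos"])*100; a=(R0.inv()*R).as_rotvec()
    print(tag,np.round(d,2),np.round(a,4),"t",o["time_s"],"q",np.round(o["qpos"],2))
def tool(cogR): return Ro.from_matrix(cogR)*Ro.from_euler('x',np.pi)*Ro.from_euler('z',-np.pi/2)
def tcp(cogR,o,g=.033): return np.array(o)+cogR[:,2]*(g+ctrl.tcp_to_grasp)
E
cat >a.py <<'E'
from go import *
C=Ro.from_euler('z',.1).as_matrix()
print(tool(C).as_euler('xyz'))
to(tool(C),tcp(C,[.562,-.184,.080]),"above")
to(tool(C),tcp(C,[.562,-.184,.006]),"grasp")
H=hubR(-.262,.725); print(tool(H).as_euler('xyz'),H[:,2],tcp(H,[.5715,.181,.15]))
E
python3 a.py
```

```text
[-3.14159265  0.          1.67079633]
above [ 42.03 -13.4   11.12] [-0.     0.    -1.207] t 0.6 q [-1.17  0.3   1.52 -0.    1.32 -0.07]
grasp [ 42.03 -13.4   18.52] [-0.     0.    -1.207] t 0.6 q [-1.17  0.3   1.52 -0.    1.32 -0.07]
[2.73368459 0.33796481 1.96325135] [-0.48293694  0.12950641  0.8660254 ] [0.46844126 0.20863667 0.33480982]
```

```bash
python3 -m jog '[[42,-13.4,8,0,0,-1.207],[42,-13.4,8,0,0,-1.207],[42,-13.4,8,0,0,-1.207],[42,-13.4,8,0,0,-1.207],[42,-13.4,8,0,0,-1.207],[42,-13.4,8,0,0,-1.207],[42,-13.4,8,0,0,-1.207],[42,-13.4,8,0,0,-1.207]]' 100 && python3 -m jog '[[0,0,0,0,0,0],[0,0,0,0,0,0]]' ; python3 a.py
```

```text
time_s: 1.4
ee_pos: [0.5291, -0.2155, 0.333]
eef_rot: [3.141, 0.0, 1.67]
force: [0.2, -1.1, 1.1]
grip_width: 0.094
grip_force: 0.0
time_s: 1.6
ee_pos: [0.5282, -0.2165, 0.3328]
eef_rot: [-3.141, -0.0, 1.665]
force: [0.4, -0.2, -0.3]
grip_width: 0.0939
grip_force: 0.0
[-3.14159265  0.          1.67079633]
above [2.92 3.67 3.94] [-0.0008 -0.0003 -0.0061] t 1.6 q [-0.45  0.41  1.54 -0.    1.19 -0.55]
grasp [ 2.92  3.68 11.34] [-0.0008 -0.0003 -0.0061] t 1.6 q [-0.45  0.41  1.54 -0.    1.19 -0.55]
[2.73368459 0.33796481 1.96325135] [-0.48293694  0.12950641  0.8660254 ] [0.46844126 0.20863667 0.33480982]
```

```bash
python3 -m jog '[[2.9,3.7,2,0,0,0],[2.9,3.7,4,0,0,0],[2.9,3.7,6,0,0,0],[2.9,3.7,7,0,0,0]]'; python3 a.py; python3 - <<'E'
from h import *
T=ctrl.camera("top");S=ctrl.camera("scene")
A=cv2.resize(T["img"][140:230,265:355],None,fx=4.4,fy=4.4,interpolation=2);B=cv2.resize(S["img"][215:305,240:330],None,fx=4.4,fy=4.4,interpolation=2)
cv2.imwrite("pics/pre.png",np.hstack([A,B]))
E
```

```text
time_s: 2.0
ee_pos: [0.5612, -0.1859, 0.262]
eef_rot: [-3.14, -0.001, 1.661]
force: [-0.4, 0.7, 0.4]
grip_width: 0.094
grip_force: 0.0
[-3.14159265  0.          1.67079633]
above [ 0.18  0.09 -3.14] [-0.0015 -0.0007 -0.0096] t 2.0 q [-0.38  0.54  1.53 -0.    1.07 -0.47]
grasp [0.18 0.1  4.26] [-0.0015 -0.0007 -0.0096] t 2.0 q [-0.38  0.54  1.53 -0.    1.07 -0.47]
[2.73368459 0.33796481 1.96325135] [-0.48293694  0.12950641  0.8660254 ] [0.46844126 0.20863667 0.33480982]
```

View pics/pre.png

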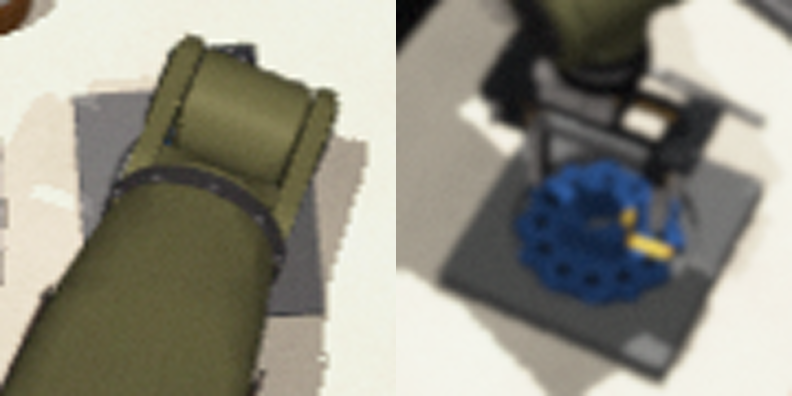

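The fingers straddle the collar, at (545,180) and (663,205) in the right half of the picture. Next I'll descend and grip.

```bash
python3 -m jog '[[0.2,0.1,1.5,0,0,-0.01],[0.2,0.1,3,0,0,-0.01],[0.2,0.1,4,0,0,-0.01],[0.2,0.1,4.2,0,0,-0.01],[0.2,0.1,4.2,0,0,-0.01]]' && python3 -m jog '[[0,0,0,0,0,0],[0,0,0,0,0,0],[0,0,0,0,0,0],[0,0,0,0,0,0],[0,0,0,0,0,0],[0,0,0,0,0,0]]' 0 40; python3 a.py
```

```text
time_s: 2.6
ee_pos: [0.5628, -0.1828, 0.2208]
eef_rot: [-3.141, -0.0, 1.674]
force: [1.0, -0.9, -0.2]
grip_width: 0.0938
grip_force: 0.0
time_s: 3.2
ee_pos: [0.5627, -0.1828, 0.2213]
eef_rot: [-3.141, -0.0, 1.674]
force: [-1.9, -0.5, 1.0]
grip_width: 0.0517
grip_force: 39.7
[-3.14159265  0.          1.67079633]
above [-0.11 -0.09 -7.21] [-0.0005 -0.0001  0.003 ] t 3.2 q [-0.38  0.6   1.55 -0.    0.99 -0.48]
grasp [-0.11 -0.08  0.19] [-0.0005 -0.0001  0.003 ] t 3.2 q [-0.38  0.6   1.55 -0.    0.99 -0.48]
[2.73368459 0.33796481 1.96325135] [-0.48293694  0.12950641  0.8660254 ] [0.46844126 0.20863667 0.33480982]
```

```bash
python3 -m jog '[[0,0,-3,0,0,0],[0,0,-7,0,0,0],[0,0,-12,0,0,0],[0,0,-16,0,0,0],[0,0,-18,0,0,0],[0,0,-18,0,0,0],[0,0,-18,0,0,0]]'; cat >b.py <<'E'
import sys
from go import *
g=.035; H=hubR(-.262,.725); s=np.array([.5715,.181,.15])
for h in map(float,sys.argv[1:]): to(tool(H),tcp(H,s+H[:,2]*h,g),f"h={h}")
E
python3 b.py .12 .06; python3 - <<'E'
from h import *
S=ctrl.camera("scene")
cv2.imwrite("pics/held.png",cv2.resize(S["img"][130:290,180:380],None,fx=4,fy=3.75,interpolation=2))
E
```

```text
time_s: 3.9
ee_pos: [0.5627, -0.1827, 0.3997]
eef_rot: [-3.14, -0.001, 1.674]
force: [-0.3, -0.6, -5.0]
grip_width: 0.052
grip_force: 39.7
h=0.12 [ 42.08 -11.06  -4.02] [-0.4514 -0.2739 -0.3518] t 3.9 q [-0.38  0.4   1.4   0.    1.34 -0.48]
h=0.06 [41.   -8.25  1.17] [-0.4514 -0.2739 -0.3518] t 3.9 q [-0.38  0.4   1.4   0.    1.34 -0.48]
```

View pics/held.png

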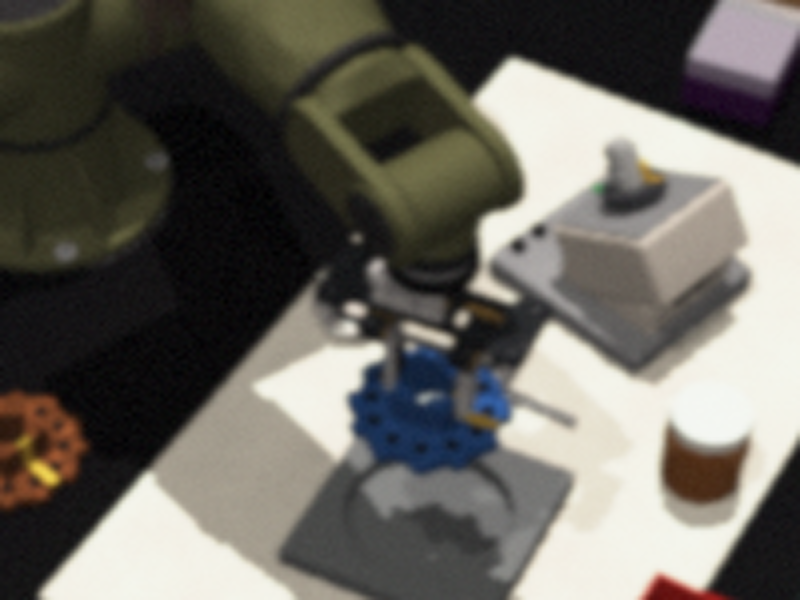

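The cog is held level in the gripper, with its stripe at (490,420) under the right finger. Next I'll measure where it sits in the grip.

```bash
cat >m.py <<'E'
from go import *
S=ctrl.camera("scene");o=ctrl.get_obs();f=S["img"].astype(float)
b=((f[...,0]-f[...,2]>25)&(f[...,0]>1.4*f[...,2])).astype(np.uint8)
n,l,st,ce=cv2.connectedComponentsWithStats(b[200:270,250:330]);k=1+np.argmax(st[1:,4]);L=(l==k)
ys,xs=np.nonzero(L);print("mask",xs.min()+250,xs.max()+250,ys.min()+200,ys.max()+200,ce[k]+[250,200])
R0=Ro.from_euler('xyz',o["eef_rot"]);g=.0349
c=o["ee_pos"]+R0.apply([0,0,ctrl.tcp_to_grasp+g])
a=np.linspace(0,2*np.pi,720);
for dx in(-.004,0,.004):
  P=np.vstack([np.c_[.068*np.cos(a),.068*np.sin(a),np.full(720,-z)] for z in(0,.012)])
  p=proj(S,c+R0.apply(P+[dx,0,0]));print(dx,p.min(0),p.max(0))
print(c)
E
python3 m.py
```

```text
mask 268 303 223 255 [283.83679525 241.00890208]
-0.004 [265.73456869 221.92775369] [306.63433611 256.93785304]
0 [266.26283668 221.09569274] [307.10755995 256.02141405]
0.004 [266.78971986 220.2658112 ] [307.57953554 255.10740101]
[ 0.56209991 -0.18250619  0.18366947]
```

```bash
python3 -m jog '[[0,0,-6,0,0,0],[42,-11,-8,-0.451,-0.274,-0.352],[42,-11,-8,-0.451,-0.274,-0.352],[42,-11,-8,-0.451,-0.274,-0.352],[42,-11,-8,-0.451,-0.274,-0.352],[42,-11,-8,-0.451,-0.274,-0.352],[42,-11,-8,-0.451,-0.274,-0.352],[42,-11,-8,-0.451,-0.274,-0.352]]' && python3 b.py .12 .06
```

```text
time_s: 4.8
ee_pos: [0.439, 0.1457, 0.4741]
eef_rot: [2.735, 0.339, 1.964]
force: [-0.3, -0.0, -3.9]
grip_width: 0.0517
grip_force: 39.7
h=0.12 [9.04 0.12 0.46] [-0.0014  0.0007  0.0008] t 4.8 q [ 0.28 -0.01  1.74 -0.32  0.98 -0.06]
h=0.06 [9.04 0.13 6.46] [-0.0014  0.0007  0.0008] t 4.8 q [ 0.28 -0.01  1.74 -0.32  0.98 -0.06]
```

```bash
python3 -m jog '[[5,0.1,0,0,0,0],[9,0.1,0.5,0,0,0],[9,0.1,2,0,0,0],[9,0.1,3.5,0,0,0],[9,0.1,4.5,0,0,0],[9,0.1,4.5,0,0,0]]' && python3 -m jog '[[0,0,0,0,0,0]]'; python3 b.py .06; python3 - <<'E'
from h import *
T=ctrl.camera("top");S=ctrl.camera("scene")
A=cv2.resize(T["img"][130:220,160:250],None,fx=4.4,fy=4.4,interpolation=2);B=cv2.resize(S["img"][120:210,295:385],None,fx=4.4,fy=4.4,interpolation=2)
cv2.imwrite("pics/pre2.png",np.hstack([A,B]))
E
```

```text
time_s: 5.4
ee_pos: [0.4305, 0.2169, 0.4048]
eef_rot: [2.737, 0.339, 1.964]
force: [0.2, -0.5, -3.6]
grip_width: 0.0519
grip_force: 39.7
time_s: 5.5
ee_pos: [0.4303, 0.217, 0.4067]
eef_rot: [2.734, 0.339, 1.963]
force: [-0.8, -0.0, -3.4]
grip_width: 0.052
grip_force: 39.7
h=0.06 [ 0.28 -0.04  1.98] [-0.0001  0.0012  0.0001] t 5.5 q [ 0.44  0.1   1.78 -0.43  0.89  0.18]
```

View pics/pre2.png

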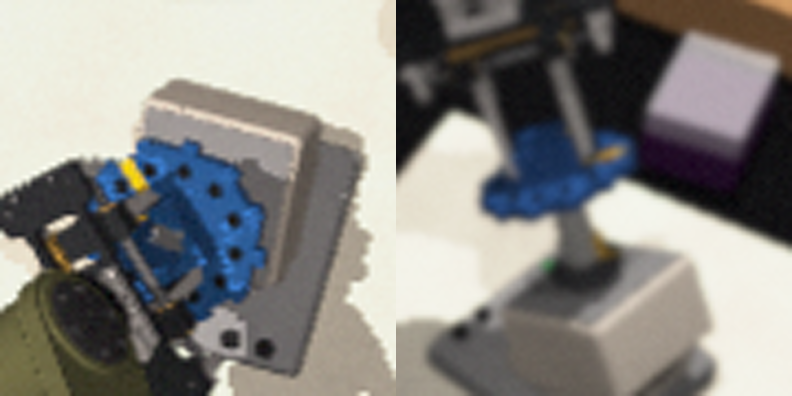

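The cog hangs just above the hub tip, at (555,175) in the scene half of the picture. Its stripe is on the key's side, at (608,155) against (603,248). I'll check its offset from the hub within each camera before going on.

```bash
cat >m2.py <<'E'
from ren import *
o=ctrl.get_obs();R0=Ro.from_euler('xyz',o["eef_rot"]);CR=R0.as_matrix()@np.array([[0,1,0],[1,0,0],[0,0,-1.]])
# cog x=tool y, cog y=tool x
c0=o["ee_pos"]+R0.apply([0,0,ctrl.tcp_to_grasp+.0349]);print("cog from tool",c0)
HS=hubR(-.262,.725)
for n,roi,sg,hubxy in(("top",(180,150,225,210),.5,(.5709,.181)),("scene",(312,140,345,172),1.1,(.5758,.181))):
    c=ctrl.camera(n);f=c["img"].astype(float);u0,v0,u1,v1=roi
    Y=np.clip(f[...,0]-f[...,2]-15,0,90)[v0:v1,u0:u1]
    res=[]
    W=np.ones_like(Y)
    if n=="top": W[:, :]=0; W[:,18:]=1   # right part free of gripper
    def cst(d):
        t=lambda P:P@CR.T+c0+CR@np.array([d[0],d[1],0])
        sh=[(1,t(np.r_[circ(.0675,0),circ(.0675,.012)])),(1,t(box([-.026,.026],[-.026,.026],[.012,.044])))]
        _,l=labels(c,sh,roi,sg);m=cv2.resize(cv2.GaussianBlur((l==1).astype(np.float32),(0,0),sg*SS),(u1-u0,v1-v0),interpolation=cv2.INTER_AREA)
        B=np.clip(Y/40,0,1); return (np.clip(np.abs(m-B),0,1)*W).sum()
    b=min((minimize(cst,[i,j],method="Nelder-Mead",options=dict(initial_simplex=[[i,j],[i+.003,j],[i,j+.003]])) for i in(-.003,.003) for j in(-.003,.003)),key=lambda q:q.fun)
    w=c0+CR@np.r_[b.x,0]; rel=HS.T@(w-np.r_[hubxy,.15])
    print(n,"cog-frame offset",b.x,b.fun,cst([0,0]),"world",w,"rel hub(hub frame)",rel)
E
python3 m2.py
```

```text
cog from tool [0.53446184 0.18905984 0.22106453]
top cog-frame offset [0.00066531 0.00118085] 167.19105414669582 170.0118381521802 world [0.53456701 0.19040353 0.22092148] rel hub(hub frame) [ 0.00199793 -0.00220839  0.08018416]
scene cog-frame offset [0.00510218 0.00528548] 165.9672849057319 180.0822209022905 world [0.53662622 0.19607834 0.22122158] rel hub(hub frame) [0.00252565 0.00366388 0.0825509 ]
```

```bash
python3 -m jog '[[0.25,0,1,0,0,0],[0.25,0,2,0,0,0],[0.25,0,2.8,0,0,0],[0.25,0,3.4,0,0,0],[0.25,0,3.4,0,0,0]]'; python3 b.py .04 .022 0; python3 - <<'E'
from station import ctrl
print(ctrl.get_obs()["moment"])
E
```

```text
time_s: 6.2
ee_pos: [0.446, 0.215, 0.3753]
eef_rot: [2.735, 0.338, 1.964]
force: [-0.8, 3.7, -5.7]
grip_width: 0.0516
grip_force: 39.7
h=0.04 [-0.02 -0.03  0.47] [-0.0007  0.0001  0.0005] t 6.2 q [ 0.42  0.16  1.79 -0.44  0.82  0.2 ]
h=0.022 [-0.02 -0.02  2.27] [-0.0007  0.0001  0.0005] t 6.2 q [ 0.42  0.16  1.79 -0.44  0.82  0.2 ]
h=0.0 [-0.02 -0.02  4.47] [-0.0007  0.0001  0.0005] t 6.2 q [ 0.42  0.16  1.79 -0.44  0.82  0.2 ]
[0.87525374 0.96309083 0.29773251]
```

```bash
cat >f.py <<'E'
from go import *
o=ctrl.get_obs();R0=Ro.from_euler('xyz',o["eef_rot"])
print("F tool",np.round(R0.inv().apply(np.array(o["force"])+[0,0,3.5]),1),"M tool",np.round(R0.inv().apply(o["moment"]),2))
E
python3 f.py; python3 -m jog '[[0,0,0.3,0,0,0],[0,0,0.6,0,0,0],[0,0,0.8,0,0,0],[0,0,0.8,0,0,0]]'; python3 f.py; python3 b.py .022
```

```text
F tool [4.2 0.3 1. ] M tool [0.42 1.27 0.04]
time_s: 6.6
ee_pos: [0.4493, 0.2145, 0.3687]
eef_rot: [2.734, 0.337, 1.964]
force: [-3.0, 9.5, -9.3]
grip_width: 0.052
grip_force: 39.9
F tool [11.3 -0.1  2.3] M tool [0.32 2.66 0.03]
h=0.022 [-0.08 -0.02  1.54] [-0.0001 -0.0012  0.0006] t 6.6 q [ 0.42  0.17  1.79 -0.45  0.81  0.2 ]
```

```bash
python3 -m jog '[[0.2,0,0,0,0,0],[0.2,0,0,0,0,0]]'; python3 f.py; python3 -m jog '[[0,0,0.2,0,0,0],[0,0,0.4,0,0,0],[0,0,0.4,0,0,0]]'; python3 f.py;  python3 b.py .022
```

```text
time_s: 6.8
ee_pos: [0.4489, 0.2157, 0.3687]
eef_rot: [2.733, 0.339, 1.963]
force: [-0.0, 1.4, -5.5]
grip_width: 0.0515
grip_force: 39.9
F tool [ 1.9 -0.1  1.6] M tool [0.52 0.84 0.01]
time_s: 7.1
ee_pos: [0.4509, 0.2151, 0.3651]
eef_rot: [2.733, 0.339, 1.963]
force: [-0.5, 3.5, -7.0]
grip_width: 0.0518
grip_force: 39.9
F tool [ 4.4 -0.   2.3] M tool [0.45 1.28 0.06]
h=0.022 [-0.19 -0.04  1.16] [0.0003 0.0008 0.0005] t 7.1 q [ 0.42  0.18  1.79 -0.45  0.8   0.21]
```

```bash
python3 -m jog '[[0.12,0,0,0,0,0],[0.12,0,0.3,0,0,0],[0.12,0,0.6,0,0,0],[0.12,0,0.8,0,0,0],[0.12,0,0.8,0,0,0]]'; python3 f.py;  python3 b.py .022
```

```text
time_s: 7.6
ee_pos: [0.4544, 0.2149, 0.3579]
eef_rot: [2.733, 0.339, 1.963]
force: [0.1, -0.1, -3.4]
grip_width: 0.0522
grip_force: 39.9
F tool [-0.1  0.1 -0.1] M tool [0.39 0.33 0.01]
h=0.022 [-0.29 -0.04  0.36] [0.0002 0.0014 0.0005] t 7.6 q [ 0.41  0.19  1.79 -0.46  0.79  0.22]
```

```bash
python3 -m jog '[[0,0,0.2,0,0,0],[0,0,0.3,0,0,0],[0,0,0.4,0,0,0],[0,0,0.5,0,0,0],[0,0,0.5,0,0,0]]'; python3 f.py;  python3 b.py .0
```

```text
time_s: 8.1
ee_pos: [0.4562, 0.2147, 0.3554]
eef_rot: [2.732, 0.339, 1.963]
force: [-20.0, 1.2, 16.5]
grip_width: 0.0518
grip_force: 39.9
F tool [  1.6  -7.9 -27.2] M tool [ 2.42  0.52 -0.03]
h=0.0 [-0.28 -0.09  2.25] [ 0.0016  0.0014 -0.0001] t 8.1 q [ 0.41  0.2   1.79 -0.46  0.78  0.22]
```

```bash
python3 -m jog '[[0,-0.1,-0.15,0,0,0],[0,-0.1,-0.15,0,0,0]]'; python3 f.py; python3 -m jog '[[0,0,0,0,0,0.03],[0,0,0,0,0,0.06],[0,0,0,0,0,0.09],[0,0,0,0,0,0.09]]'; python3 f.py;python3 -m jog '[[0,0,0,0,0,-0.06],[0,0,0,0,0,-0.12],[0,0,0,0,0,-0.18],[0,0,0,0,0,-0.18]]'; python3 f.py;  python3 b.py .0
```

```text
time_s: 8.3
ee_pos: [0.4551, 0.2143, 0.3555]
eef_rot: [2.731, 0.339, 1.963]
force: [-6.2, 0.8, 5.4]
grip_width: 0.0519
grip_force: 39.9
F tool [ -0.1  -1.2 -10.8] M tool [0.64 0.39 0.01]
time_s: 8.7
ee_pos: [0.4553, 0.2141, 0.3552]
eef_rot: [2.705, 0.302, 1.876]
force: [-4.0, -0.6, 3.7]
grip_width: 0.0518
grip_force: 39.9
F tool [-1.5 -0.7 -8.1] M tool [ 0.71 -0.05  0.01]
time_s: 9.1
ee_pos: [0.4552, 0.2144, 0.3556]
eef_rot: [2.763, 0.375, 2.055]
force: [-7.6, 2.3, 8.0]
grip_width: 0.0517
grip_force: 40.0
F tool [  1.   -0.6 -14. ] M tool [ 0.56  0.58 -0.15]
h=0.0 [-0.29 -0.03  2.31] [0.0024 0.0011 0.0931] t 9.1 q [ 0.41  0.2   1.79 -0.46  0.78  0.13]
```

```bash
python3 -m jog '[[0,0,0,0,0,0.14],[0,0,0.05,0,0,0.21],[0,0,0.05,0,0,0.21]]'; python3 f.py; python3 b.py 0; python3 -m jog '[[0,0,0,0,0,0.05],[0,0,0,0,0,0.05]]'; python3 f.py; python3 -m jog '[[0,0,0,0,0,0.05],[0,0,0,0,0,0.05]]'; python3 f.py;  python3 b.py .0;python3 -m jog '[[0,0,0,0,0,0.05],[0,0,0,0,0,0.05]]'; python3 f.py;  python3 b.py .0
```

```text
time_s: 9.4
ee_pos: [0.4555, 0.2141, 0.3549]
eef_rot: [2.696, 0.289, 1.846]
force: [-4.3, 0.1, 5.2]
grip_width: 0.0515
grip_force: 39.9
F tool [-1.2  0.  -9.7] M tool [ 0.61  0.01 -0.05]
h=0.0 [-0.27  0.05  2.23] [ 0.0017  0.0014 -0.1217] t 9.4 q [ 0.41  0.2   1.79 -0.46  0.78  0.34]
time_s: 9.6
ee_pos: [0.4555, 0.2141, 0.354]
eef_rot: [2.685, 0.267, 1.801]
force: [0.0, 1.2, -2.9]
grip_width: 0.0515
grip_force: 39.9
F tool [ 1.   0.7 -0.7] M tool [0.4  0.43 0.01]
time_s: 9.8
ee_pos: [0.4555, 0.214, 0.3539]
eef_rot: [2.674, 0.246, 1.756]
force: [0.2, -0.8, -4.7]
grip_width: 0.0516
grip_force: 39.9
F tool [-0.5 -0.6  1.2] M tool [ 0.43  0.28 -0.04]
h=0.0 [-0.28  0.13  2.15] [ 0.      0.0011 -0.2187] t 9.8 q [ 0.41  0.2   1.8  -0.46  0.78  0.44]
time_s: 10.0
ee_pos: [0.4553, 0.2143, 0.3538]
eef_rot: [2.664, 0.223, 1.711]
force: [-2.2, 2.8, -5.7]
grip_width: 0.0521
grip_force: 39.9
F tool [ 3.5 -2.2  0.5] M tool [ 0.87  1.05 -0.09]
h=0.0 [-0.3   0.16  2.16] [-0.      0.0004 -0.268 ] t 10.0 q [ 0.41  0.2   1.8  -0.46  0.78  0.49]
```

```bash
python3 -m jog '[[0,0,0,0,0,-0.07],[0,0,0.15,0,0,-0.07],[0,0,0.3,0,0,-0.07],[0,0,0.3,0,0,-0.07]]'; python3 f.py; python3 b.py 0
```

```text
time_s: 10.4
ee_pos: [0.457, 0.2136, 0.3515]
eef_rot: [2.677, 0.254, 1.773]
force: [1.1, 1.1, -3.3]
grip_width: 0.0518
grip_force: 39.9
F tool [0.7 1.3 0.2] M tool [0.43 0.44 0.05]
h=0.0 [-0.28  0.11  1.87] [ 0.0006  0.0011 -0.2001] t 10.4 q [ 0.41  0.2   1.79 -0.46  0.77  0.42]
```

```bash
python3 -m jog '[[0,0,0.3,0,0,0],[0,0,0.6,0,0,0],[0,0,0.8,0,0,0],[0,0,0.8,0,0,0]]'; python3 f.py; python3 b.py 0
```

```text
time_s: 10.8
ee_pos: [0.4608, 0.2127, 0.3445]
eef_rot: [2.678, 0.254, 1.774]
force: [0.0, 2.4, -5.8]
grip_width: 0.0521
grip_force: 39.9
F tool [ 2.8 -0.3  1.7] M tool [ 0.34  0.79 -0.03]
h=0.0 [-0.29  0.11  1.06] [ 0.0005  0.0009 -0.1996] t 10.8 q [ 0.4   0.22  1.79 -0.47  0.76  0.42]
```

```bash
python3 -m jog '[[0.05,0,0.3,0,0,0],[0.05,0,0.6,0,0,0],[0.05,0,0.8,0,0,0],[0.05,0,0.8,0,0,0]]'; python3 f.py; python3 -m jog '[[0,0,0.15,0,0,0],[0,0,0.25,0,0,0],[0,0,0.25,0,0,0]]'; python3 f.py; python3 b.py 0
```

```text
time_s: 11.2
ee_pos: [0.4646, 0.212, 0.3374]
eef_rot: [2.678, 0.255, 1.774]
force: [0.2, -0.4, -3.6]
grip_width: 0.0518
grip_force: 39.9
F tool [-0.4  0.1  0.2] M tool [ 0.52  0.3  -0.01]
time_s: 11.5
ee_pos: [0.4654, 0.2121, 0.3366]
eef_rot: [2.676, 0.254, 1.774]
force: [-12.3, 2.5, 7.9]
grip_width: 0.0519
grip_force: 40.0
F tool [  1.9  -4.9 -16.1] M tool [1.39 0.27 0.05]
h=0.0 [-0.34  0.08  0.15] [ 0.0018  0.0009 -0.1998] t 11.5 q [ 0.4   0.24  1.79 -0.47  0.74  0.43]
```

```bash
python3 -m jog '[[0,0,0.08,0,0,0],[0,0,0.08,0,0,0]]'; python3 f.py; python3 b.py 0; python3 -m jog '[[0,0,0,0,0,0],[0,0,0,0,0,0],[0,0,0,0,0,0],[0,0,0,0,0,0],[0,0,0,0,0,0],[0,0,0,0,0,0]]' 75; python3 f.py; python3 b.py 0
```

```text
time_s: 11.7
ee_pos: [0.4655, 0.2121, 0.3365]
eef_rot: [2.676, 0.254, 1.774]
force: [-22.2, 3.1, 16.1]
grip_width: 0.0515
grip_force: 40.0
F tool [  2.3  -9.5 -28.1] M tool [ 2.21  0.25 -0.04]
h=0.0 [-0.35  0.08  0.13] [ 0.0019  0.0009 -0.1998] t 11.7 q [ 0.4   0.24  1.79 -0.47  0.74  0.43]
time_s: 12.3
ee_pos: [0.4662, 0.2116, 0.3349]
eef_rot: [2.677, 0.254, 1.774]
force: [-0.8, 0.2, -0.5]
grip_width: 0.0705
grip_force: 0.0
F tool [-0.4  0.7 -3. ] M tool [0.1  0.06 0.05]
h=0.0 [-0.33  0.1  -0.04] [ 0.0009  0.0011 -0.1996] t 12.3 q [ 0.4   0.24  1.79 -0.48  0.74  0.43]
```

Hard stop reached and the cog is released. Next I'll back off along the shaft and check.

```bash
python3 -m jog '[[0,0,-0.5,0,0,0],[0,0,-2,0,0,0],[0,0,-5,0,0,0],[0,0,-9,0,0,0],[0,0,-13,0,0,0],[0,0,-16,0,0,0],[0,0,-18,0,0,0]]' && python3 -m jog '[[0,-8,-5,0,0,0],[0,-16,-5,0,0,0],[0,-20,-5,0,0,0],[0,-20,-5,0,0,0],[0,-20,-5,0,0,0],[0,-20,-5,0,0,0]]'; python3 - <<'E'
from h import *
T=ctrl.camera("top");S=ctrl.camera("scene")
A=cv2.resize(T["img"][130:220,160:250],None,fx=4.4,fy=4.4,interpolation=2);B=cv2.resize(S["img"][140:230,290:380],None,fx=4.4,fy=4.4,interpolation=2)
cv2.imwrite("pics/end.png",np.hstack([A,B]))
E
```

```text
time_s: 13.0
ee_pos: [0.3772, 0.2351, 0.494]
eef_rot: [2.674, 0.253, 1.774]
force: [-0.4, 0.4, -0.1]
grip_width: 0.0704
grip_force: 0.0
time_s: 13.6
ee_pos: [0.183, 0.1831, 0.4481]
eef_rot: [2.675, 0.253, 1.775]
force: [0.2, 1.3, -0.3]
grip_width: 0.0702
grip_force: 0.0
```

View pics/end.png

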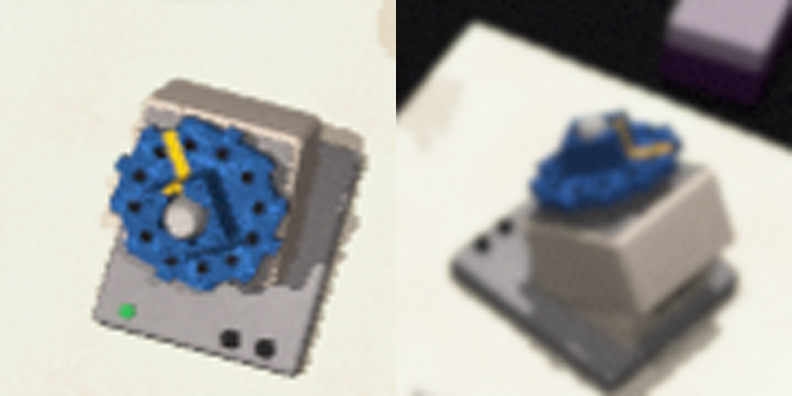

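The cog sits flat on the flange with the shaft tip just showing through the collar at (183,217). It went 21.8 mm down past the spline tops to a hard stop, so it is home.

```bash
python3 -c "
from station import ctrl
print(ctrl.hand_in())"
```

```text
the job is handed in; nothing more can be done
None
```

The blue cog is on the hub at the keyed turn, pressed down to a hard stop that matches the flange and released; I handed the job in at about 14 s, and no verdict came back.

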